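# Mount the faceplate on the drilling turntable

### The arm

A 6-joint arm with a two-finger parallel gripper is mounted at the origin on the work surface. World frame = base frame: x ahead of the robot, y to its left, z up, the work surface at z = 0. Lengths are in mm, angles in rad, forces in N, time in s.
With the tool pointing down it reaches from about 275 to 875 mm from the base axis. Payload 12.5 kg.
Tool frame: the origin (TCP) lies at the very end of the fingers, on their centre line; the grasp point (between the pads) lies 19 mm behind it; z points along the fingers, y is the line along which they close (so a half turn about z gives the same grasp; the last joint's range is limited). The gripper opens to 85 mm and grips with 20 to 120 N. Pads are 22 mm wide; open, the fingers measure 114 mm over their backs; the gripper's body (76 mm by 85 mm) begins 54 mm behind the grasp point. The pads swing forward as they close: fully open they stand 13 mm farther back than shut.
Start: joints at [-0.085, 0.351, 1.652, -0, 1.139, -0.085], TCP at [549.986, 0.027, 231.29] pointing down, gripper open.
Joint ranges: [-2.75, 2.75], [-0.79, 2.1], [0.01, 2.65], [-1.57, 4.71], [0.07, 3.14], [-2.87, 2.87]. Speed limits (rad/s): [2.22, 2.22, 2.79, 3.14, 3.14, 3.14].

### API

Orientations are given as a unit quaternion [w, x, y, z].
In Python, from cell import state, eyes, bot gives the robot as it stands.
- The arm moves only by the tool jog_arm, never from a script. Its arguments are lists of equal length, an entry for each row: "grip": the opening, from 0 (shut) to 1 (fully open); "translation": the shift along the tool's x, y, z as a fraction of full scale, a list of three; "twist": the turn, a rotation vector about the tool's x, y, z as a fraction of full scale, a list of three. A call has 1 to 20 rows; each row is the pose to reach, as a shift and turn from the pose commanded when the call began, along the tool's axes at that moment; what a row does not reach only later rows make up. Full scale, the value 1, is 200 mm for a shift and pi/4 rad for a turn. A row lasts 1/8 s, in which the tool goes at most 62.5 mm and 10.7 degrees, less where a joint would pass 70% of its speed; a pose out of reach is approached as far as the arm can. A call with a number of a shift or a turn outside -1 to 1 is refused whole. A call with a gripper value outside its range is refused whole. The fingers move at their own pace and stop on an object; the grip force is fixed at half the most. Time passes only in rows, so rows that repeat a pose let the fingers close. It gives the time, the measured TCP pose, the force, the opening and the grip force at its end, in the units of the state.
- state(): the state, without advancing time (a new reading comes with each control period).
- eyes.capture(name): name is "scene" or "side" or "wrist"; returns the picture (400x640x3 uint8, red, green, blue); there is no depth.
- eyes.camera_info(name): a dict with "camera_matrix" (3x3 intrinsics, pixels), "k1" (the pictures are not rectified: a ray, as slopes to the right and down, at radius r is drawn at 1 + k1 r^2 times it, then the intrinsics apply), "view" (4x4, takes a point from world to camera coordinates). Camera axes: x right, y down, z forward; pixel columns grow to the right and rows downward; lengths in mm; the calibration is good to about 2 mm. A picture is of the moment at which its call begins: read the wrist's pose just before it. camera_info takes no time and is no camera call; for the wrist camera it gives the pose at the moment of the call.
- bot.finish_job(): hands the job in; it is judged then, once.
The state is a dict: "time_s": time; "joints": joint angles; "joint_vel": joint speeds; "joint_torque": joint torques, N m; "eef_pos": TCP position; "tcp_rot": TCP orientation; "wrist_force": force on the tool from outside, world axes, zero at the start; "moment": the same for the moment, N m; "gripper_width": finger opening in mm; "finger_force": force on a finger pad.
Only numpy, scipy, OpenCV 4.12 (cv2) and the standard library are available. Lean on these libraries where they do the work, as an engineer would, in place of code of your own. Each camera call takes 0.05 s, during which the arm holds its last target. There are 200 camera calls.

### The job

Fit the loose aluminium faceplate onto the turntable's hub: lower it, collar up, over the centre pin, turn it gently under light pressure until its three holes find the three studs, then press it fully home so that it lies flush on the hub, and let go. Never force it against the studs, and leave the other things on the bench where they are.

Things in the scene. Friction and masses are not known exactly. Their poses are not given: they have to be found in the camera images.
- faceplate_mid (a point): the loose faceplate, bare aluminium, about 0.42 kg: a round plate 110 mm across, 12 mm thick, with a tubular collar of 44 mm outside diameter standing up from its centre, 56 mm tall overall. It starts flat on the bench, collar up. A 24 mm bore runs right through. This point: on the axis, 28 mm above the underside (half-way up); z up.
- faceplate_grip (a point): where to grip the faceplate: on its axis, 42 mm above the underside (14 mm below the collar's top, 30 mm above the plate). The collar is round, 44 mm, so it can be gripped across from above at any yaw, keeping the fingertips off the plate.
- faceplate_hole (a point): centre of one of the plate's three 13 mm through holes, at the underside; all three are 120 degrees apart on a circle of 37 mm radius. This one lies in faceplate_mid's +x direction.
- hub_face (a point): centre of the hub's flat top face, 80 mm above the bench; z up. The hub is a dark steel disc 112 mm across on top of the turntable. Fully home, the plate's underside lies on this face (faceplate_mid 28 mm above it). The hub is locked at an arbitrary angle that no reading gives: this frame's yaw is the base's and says nothing of the studs.
- pin_tip (a point): tip of the smooth centre pin on the hub, 40 mm above hub_face on its axis; the pin is 20 mm in diameter, its last 8 mm tapering to 8 mm. It enters the plate's bore with 2 mm of play all round.
- stud_plane (a point): on the pin's axis at the height of the stud tips, 16 mm above hub_face. Three steel studs, 9 mm diameter, last 3 mm tapered, stand 120 degrees apart on a 37 mm radius circle; find their angle by feel or sight (it repeats every 120 degrees). Until holes and studs agree the plate's underside rests here; then it drops (2 mm play round each stud).
- seat_top (a point): on the pin's axis, 5 mm above hub_face: top of a stiff steel seat collar, 42 mm across, round the foot of the pin, as it first stands (this point does not move). The plate comes to rest on it and needs about 12 N in all, its weight included, to push it down the 5 mm on to the face; the collar then stays down.
- turntable: the whole turntable: fixed grey cast round base 170 mm across carrying the hub, pin and studs; origin under its centre, on the bench, straight below hub_face. It does not move. More than 60 N between plate and turntable at any time (all contacts added up, sideways wedging on pin and studs included) is forcing it.
- screwdriver: bystander: screwdriver about 190 mm long lying on the bench between the faceplate and the turntable; leave it alone (origin: on its underside)
- offcut: bystander: light wooden offcut 45 x 90 x 28 mm, lying beyond the faceplate; leave it alone (origin: on its underside)
- washer: bystander: loose steel washer 44 mm across, 6 mm thick, lying on the bench on the robot's side of the turntable; not part of the job; leave it alone (origin: on its underside)
- brush: bystander: hand brush 200 mm long, near the left side of the bench; leave it alone (origin: on its underside)
- glue: bystander: white glue bottle, 60 mm across, 160 mm tall, at the back; leave it alone (origin: on its underside)
- jar: bystander: screw jar, 72 mm across, 85 mm tall, on the right; leave it alone (origin: on its underside)
- chuck: bystander: steel drill chuck standing on the left, 42 mm across, 52 mm tall; leave it alone (origin: on its underside)
- mug: bystander: white mug, 80 mm across, 90 mm tall, on the right; leave it alone (origin: on its underside)
Mind the look-alikes: they are no part of the job. Leave any orange look-alike of the turntable alone.

How it is judged (in metres and radians):
On the way, in this order (a step that is already met when the one before it is completed fails the run):
1. the faceplate is over the centre pin (z of faceplate_mid in the frame of hub_face between 0.024 and 0.062 m and horizontal distance between faceplate_mid and hub_face below 0.004 m and angle between faceplate_mid's own z axis and vertical below 0.05 rad), for 0.1 s.
2. its three holes are over the three studs (z of faceplate_mid in the frame of hub_face between 0.024 and 0.039 m and horizontal distance between faceplate_mid and hub_face below 0.004 m and angle between faceplate_mid's own z axis and vertical below 0.05 rad), for 0.1 s.
3. it is pressed home, flush on the hub (z of faceplate_mid in the frame of hub_face between 0.024 and 0.03 m and horizontal distance between faceplate_mid and hub_face below 0.004 m and angle between faceplate_mid's own z axis and vertical below 0.05 rad), for 0.2 s.
At the end, for the whole second after the job is handed in: the faceplate is on the pin and all three studs, flush on the hub (underside within 2 mm of the face, within 4 mm of centre, tilted less than 0.05 rad), released and at rest (all of step 3 and linear speed of faceplate below 0.01 m/s); the robot touches nothing.
It fails at once if the faceplate is forced against the turntable with more than 60 N (contact force between faceplate and turntable above 60 N).
It fails at once if another thing on the bench is shifted by more than 30 mm (distance of any of screwdriver, offcut, washer, brush, glue, jar, chuck, mug from where it was at the start of the episode above 0.03 m).
It also fails if it takes over 64 s, if anything falls off the work surface, if the arm or the gripper's body presses on something with over 40 N, if the wrist force passes 120 N, or if a joint passes its speed limit or range.

## Working session

There is one attempt and no reset: what is moved stays moved. The work goes in short steps, Python scripts to look and compute and a tool call to move; the robot and the scene stay as the last step left them, time stands still between calls to the robot, and variables do not carry over. Pictures are saved under pics/ and viewed, at most 10 in all, crops included, and the job is handed in when it is done.

Besides the shell and the picture viewer there is one more tool, called after "Call:" as name(argument=value, ...), one argument or row to a line, values as JSON. jog_arm: Moves the arm, as the interface text tells. Its arguments: {"type":"object","properties":{"grip":{"type":"array","items":{"type":"number"}},"translation":{"type":"array","items":{"type":"array","items":{"type":"number"}}},"twist":{"type":"array","items":{"type":"array","items":{"type":"number"}}}},"required":["grip","translation","twist"]}

```bash
mkdir -p pics; ls; python3 - <<'E'
from cell import state, eyes
import cv2
print(state())
for n in("scene","side"):
    cv2.imwrite(f"pics/{n}0.png",eyes.capture(n)[:,:,::-1]); i=eyes.camera_info(n); print(n,i)
E
```

```text
pics
{'time_s': 0.0, 'joints': array([-8.46070340e-02,  3.51266913e-01,  1.65245645e+00,  9.14516252e-06,
        1.13908453e+00, -8.45760178e-02]), 'joint_vel': array([-0.00109194, -0.00039569, -0.00135635,  0.00082338,  0.00114376,
        0.00012571]), 'joint_torque': array([ 1.33101348e-03, -5.06107914e+01, -2.91406649e+01,  6.01447425e-06,
        4.57781483e-03,  4.96419239e-05]), 'eef_pos': array([5.49657059e+02, 5.29995228e-02, 2.30729319e+02]), 'tcp_rot': array([-4.67092434e-04,  7.07118971e-01,  7.07094330e-01, -3.88638929e-04]), 'wrist_force': array([-0.3122735 ,  0.5194447 ,  0.85420387]), 'moment': array([ 0.00535633, -0.002609  ,  0.03820544]), 'finger_force': 0.0, 'gripper_width': 85.31138477202342}
scene {'camera_matrix': array([[436.79571479,   0.        , 323.55058456],
       [  0.        , 436.79571479, 200.91063186],
       [  0.        ,   0.        ,   1.        ]]), 'k1': -0.06759699820856437, 'view': array([[-7.86948951e-02,  9.96788560e-01,  1.48216253e-02,
         5.49327546e+01],
       [ 8.59300593e-01,  7.53626793e-02, -5.05888286e-01,
        -4.36117573e+02],
       [-5.05380654e-01, -2.70745942e-02, -8.62471658e-01,
         1.43207553e+03],
       [ 0.00000000e+00,  0.00000000e+00,  0.00000000e+00,
         1.00000000e+00]])}
side {'camera_matrix': array([[365.4897557 ,   0.        , 321.40380085],
       [  0.        , 365.4897557 , 208.62485737],
       [  0.        ,   0.        ,   1.        ]]), 'k1': -0.015842369638863305, 'view': array([[-9.87536107e-01, -1.57260144e-01,  6.45629136e-03,
         5.66950720e+02],
       [-8.82630640e-02,  5.19363799e-01, -8.49982868e-01,
         1.54241091e+02],
       [ 1.30315264e-01, -8.39958625e-01, -5.26770767e-01,
         8.92281408e+02],
       [ 0.00000000e+00,  0.00000000e+00,  0.00000000e+00,
         1.00000000e+00]])}
```

View pics/scene0.png

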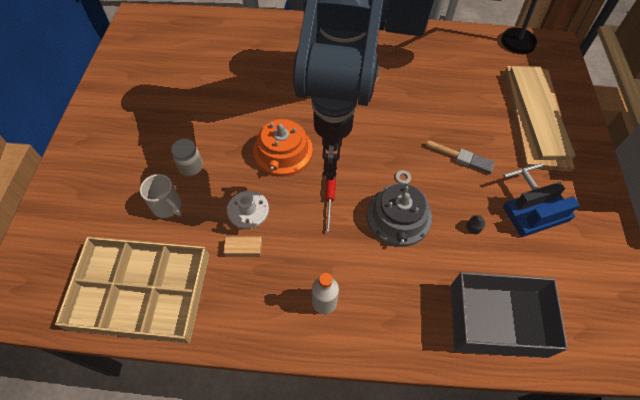

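View pics/side0.png

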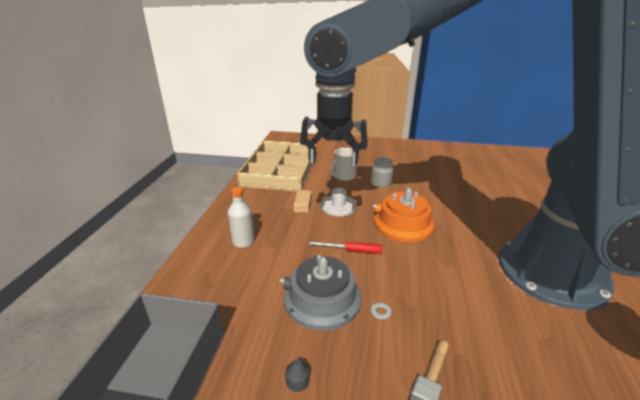

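The faceplate is at scene (247,208) and side (339,205). There are two turntables: a grey one at scene (400,213) / side (322,290), and an orange one at scene (282,147) / side (405,213). The grey one with the dark hub fits the description and the orange is the look-alike. I'll confirm in an enlarged crop.

```bash
cat > h.py <<'E'
from cell import state, eyes, bot
import numpy as np, cv2
from scipy.optimize import fsolve
def proj(i,P):
    V=i["view"];c=V[:3,:3]@np.asarray(P,float)+V[:3,3];s=c[:2]/c[2];s=s*(1+i["k1"]*(s@s));K=i["camera_matrix"]
    return K[:2,:2]@s+K[:2,2]
def back(i,uv,z):
    return fsolve(lambda q:proj(i,[q[0],q[1],z])-uv,[550,0])
E
python3 - <<'E'
from h import *
a=cv2.imread("pics/scene0.png");b=cv2.imread("pics/side0.png")
f=lambda m,u,v,w,h:cv2.resize(m[v:v+h,u:u+w],(400,300),interpolation=cv2.INTER_CUBIC)
m=np.vstack([np.hstack([f(a,208,180,80,60),f(a,360,175,80,60)]),np.hstack([f(b,299,175,80,60),f(b,282,245,80,60)])])
cv2.imwrite("pics/crop1.png",m)
E
```

```text
(no output)
```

View pics/crop1.png

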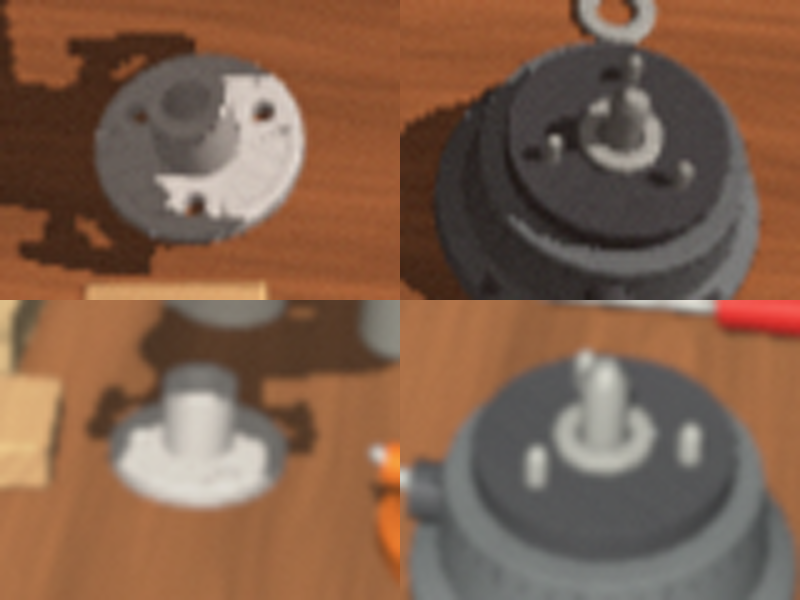

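The crops confirm the faceplate (collar up, holes visible) and the dark hub with pin and three studs. Next I'll compute positions from both cameras.

```bash
python3 - <<'E'
from h import *
S=eyes.camera_info("scene");D=eyes.camera_info("side")
sc=lambda x,y,o:np.array([x/5+o[0],y/5+o[1]])
F=(208,180);T=(360,175);FD=(299,175);TD=(282,245)
r=lambda n,i,p,z:print(n,back(i,p,z).round(1))
r("plate sc z12",S,sc(200,144,F),12);r("collar sc",S,sc(192,100,F),56)
r("collar sd",D,sc(200,380-300,FD),56);r("plate sd",D,sc(198,451-300,FD),12)
H=[back(S,sc(*p,F),12) for p in((138,114),(264,110),(196,204))]
c=np.mean(H,0);print("holes",c,[ (np.degrees(np.arctan2(*(h-c)[::-1]))%120).round(1) for h in H],[np.linalg.norm(h-c).round(1) for h in H])
r("hub sc",S,sc(219,142,T),80);r("pin sc",S,sc(230,80,T),120)
r("hub sd",D,sc(205,157,TD),80);r("pin sd",D,sc(206,65,TD),120)
for i,o,P in((S,T,((236,60),(156,143),(286,170))),(D,TD,((185,53),(137,150),(290,127)))):
    H=[back(i,sc(*p,o),95) for p in P];c=np.mean(H,0)
    print("studs",c,[ (np.degrees(np.arctan2(*(h-c)[::-1]))%120).round(1) for h in H],[np.linalg.norm(h-c).round(1) for h in H])
w=eyes.camera_info("wrist");print(w["view"].round(3))
print((-w["view"][:3,:3].T@w["view"][:3,3]).round(1))
E
```

```text
plate sc z12 [ 557.2 -210.5]
collar sc [ 556.1 -208.9]
collar sd [ 554.3 -214.7]
plate sd [ 552.8 -203.8]
holes [ 556.13002326 -211.05906451] [np.float64(8.2), np.float64(5.9), np.float64(6.8)] [np.float64(38.0), np.float64(38.2), np.float64(36.7)]
hub sc [545.4 186.7]
pin sc [534.  185.3]
hub sd [540.1 195.8]
pin sd [541.7 185.1]
studs [543.6791917  187.59970131] [np.float64(51.5), np.float64(52.1), np.float64(50.7)] [np.float64(38.1), np.float64(37.2), np.float64(37.3)]
studs [542.59588689 183.25056737] [np.float64(51.6), np.float64(52.1), np.float64(51.7)] [np.float64(37.3), np.float64(37.1), np.float64(36.9)]
[[ 1.00000e+00  1.00000e-03  1.00000e-03 -5.51043e+02]
 [ 0.00000e+00 -9.61000e-01  2.76000e-01 -3.65920e+01]
 [ 1.00000e-03 -2.76000e-01 -9.61000e-01  3.76629e+02]
 [ 0.00000e+00  0.00000e+00  0.00000e+00  1.00000e+00]]
[550.6  69.1 372.7]
```

Call:
jog_arm(
  grip=[1, 1, 1, 1, 1, 1],
  translation=[
    [-1, 0.03, 0],
    [-1, 0.03, 0],
    [-1, 0.03, 0],
    [-1, 0.03, 0],
    [-1, 0.03, 0],
    [-1, 0.03, 0],
  ],
  twist=[
    [0, 0, 1],
    [0, 0, 1],
    [0, 0, 1],
    [0, 0, 1],
    [0, 0, 1],
    [0, 0, 1],
  ],
)

```text
time_s: 0.85
eef_pos: [555.9, -199.1, 231.1]
tcp_rot: [-0.0, 0.923, 0.384, -0.0]
wrist_force: [0.4, 0.5, 0.6]
gripper_width: 85.5
finger_force: 0.0
```

Call:
jog_arm(
  grip=[1, 1, 1, 1, 1, 1],
  translation=[
    [-0.04, 0.04, 0],
    [-0.04, 0.04, 0],
    [-0.04, 0.04, 0],
    [-0.04, 0.04, 0],
    [-0.04, 0.04, 0],
    [-0.04, 0.04, 0],
  ],
  twist=[
    [0, 0, 1],
    [0, 0, 1],
    [0, 0, 1],
    [0, 0, 1],
    [0, 0, 1],
    [0, 0, 1],
  ],
)

```text
time_s: 1.6
eef_pos: [556.1, -210.7, 231.3]
tcp_rot: [-0.0, 1.0, 0.003, -0.0]
wrist_force: [0.2, 0.6, -0.0]
gripper_width: 85.6
finger_force: 0.0
```

```bash
python3 - <<'E'
from h import *
s=state();print(s["time_s"],s["eef_pos"],s["tcp_rot"],s["joints"])
w=eyes.camera_info("wrist");m=eyes.capture("wrist")[:,:,::-1];cv2.imwrite("pics/w1.png",m)
np.savez("w1.npz",view=w["view"],K=w["camera_matrix"],k1=w["k1"])
print(proj(w,[556,-211,12]),proj(w,[556,-211,56]),w["k1"])
E
```

```text
1.6 [ 556.05722273 -210.65139293  231.32304935] [-1.33637460e-05  9.99996604e-01  2.60609575e-03 -2.92376184e-05] [-4.40405255e-01  4.31675073e-01  1.53165156e+00 -9.94367138e-07
  1.17833031e+00  1.12517925e+00]
[321.01785168 169.57314416] [320.92986382 178.09878675] -0.030375112263114453
```

View pics/w1.png

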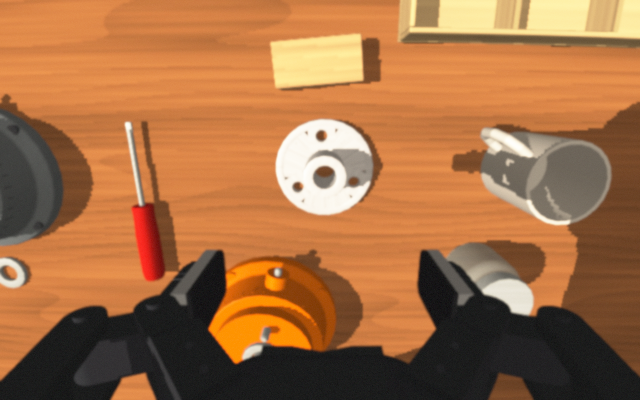

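The wrist view shows the plate around (325,167) with holes at (321,135), (297,187) and (353,182). I'll fit its centre more closely in code.

```bash
python3 - <<'E'
from h import *
d=np.load("w1.npz");w=dict(view=d["view"],camera_matrix=d["K"],k1=float(d["k1"]))
m=cv2.imread("pics/w1.png");hsv=cv2.cvtColor(m,cv2.COLOR_BGR2HSV)
k=((hsv[...,1]<60)).astype(np.uint8);k[:, :260]=0;k[:,390:]=0;k[:110]=0;k[225:]=0
c=max(cv2.findContours(k,0,1)[0],key=cv2.contourArea);e=cv2.fitEllipse(cv2.convexHull(c));print(e)
print("plate",back(w,np.array(e[0]),12))
H=[back(w,np.array(p),12) for p in((321,135),(297,187),(353,182))];c=np.mean(H,0)
print("holes",c,[ (np.degrees(np.arctan2(*(h-c)[::-1]))%120).round(1) for h in H],[np.linalg.norm(h-c).round(1) for h in H])
print("bore",back(w,np.array((325.5,176)),56))
E
```

```text
((324.06890869140625, 166.3958740234375), (95.22332000732422, 96.88633728027344), 85.42208099365234)
plate [ 559.6482182 -214.4102577]
holes [ 557.30802601 -213.9722881 ] [np.float64(4.9), np.float64(5.6), np.float64(5.2)] [np.float64(37.3), np.float64(37.3), np.float64(36.9)]
bore [ 558.1634773  -215.53670762]
```

Call:
jog_arm(
  grip=[1, 1, 1, 1, 1, 1],
  translation=[
    [0.006, 0.012, 0.2],
    [0.006, 0.012, 0.4],
    [0.006, 0.012, 0.6],
    [0.006, 0.012, 0.7],
    [0.006, 0.012, 0.7],
    [0.006, 0.012, 0.7],
  ],
  twist=[
    [0, 0, 0],
    [0, 0, 0],
    [0, 0, 0],
    [0, 0, 0],
    [0, 0, 0],
    [0, 0, 0],
  ],
)

```text
time_s: 2.4
eef_pos: [557.7, -213.9, 92.3]
tcp_rot: [0.0, 1.0, 0.001, 0.001]
wrist_force: [0.0, -0.1, 0.3]
gripper_width: 85.4
finger_force: 0.0
```

```bash
python3 - <<'E'
from h import *
s=state();print(s["time_s"],s["eef_pos"])
w=eyes.camera_info("wrist");m=eyes.capture("wrist")[:,:,::-1];cv2.imwrite("pics/w2.png",cv2.resize(m,(800,500)))
print(proj(w,[557.5,-213,12])*1.25,proj(w,[557.5,-213,56])*1.25)
for n in(55,-55):print(proj(w,[557.5,-213+n,12])*1.25,proj(w,[557.5+n,-213,12])*1.25)
np.savez("w2.npz",view=w["view"],K=w["camera_matrix"],k1=w["k1"])
E
```

```text
2.4 [ 557.74152707 -213.87270934   92.34525917]
[398.60741464 259.28191951] [397.89023139 287.76461079]
[302.80828541 259.09375495] [398.57540771 161.62888642]
[494.39723705 259.42578431] [398.64548617 345.04984101]
```

View pics/w2.png

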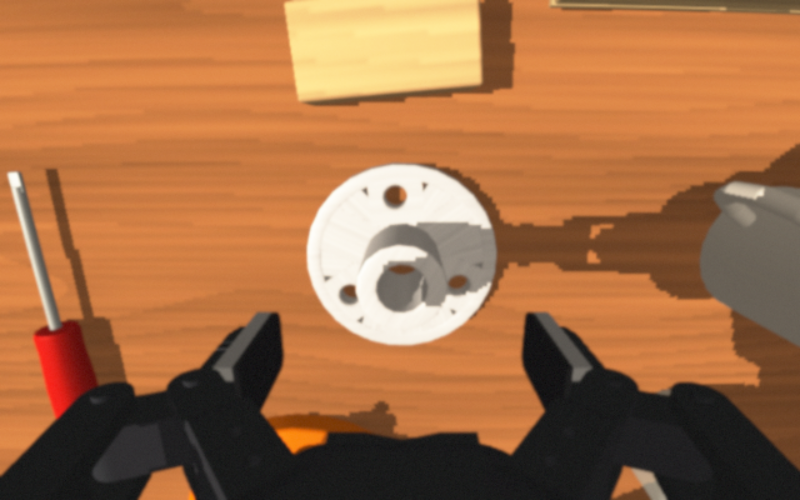

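The plate edges at u 307–496, v 164–345 and the collar at (402,283) match the prediction within 2 mm. Descending to grip.

Call:
jog_arm(
  grip=[1, 1, 1, 1, 1, 0, 0, 0, 0, 0, 0, 0, 0],
  translation=[
    [0, 0.004, 0.15],
    [0, 0.004, 0.25],
    [0, 0.004, 0.32],
    [0, 0.004, 0.345],
    [0, 0.004, 0.345],
    [0, 0.004, 0.345],
    [0, 0.004, 0.345],
    [0, 0.004, 0.345],
    [0, 0.004, 0.345],
    [0, 0.004, 0.345],
    [0, 0.004, 0.345],
    [0, 0.004, 0.345],
    [0, 0.004, 0.345],
  ],
  twist=[
    [0, 0, 0],
    [0, 0, 0],
    [0, 0, 0],
    [0, 0, 0],
    [0, 0, 0],
    [0, 0, 0],
    [0, 0, 0],
    [0, 0, 0],
    [0, 0, 0],
    [0, 0, 0],
    [0, 0, 0],
    [0, 0, 0],
    [0, 0, 0],
  ],
)

```text
time_s: 4.08
eef_pos: [557.4, -214.6, 23.1]
tcp_rot: [0.0, 1.0, -0.0, 0.0]
wrist_force: [-1.4, 1.6, 6.6]
gripper_width: 43.1
finger_force: 60.6
```

Call:
jog_arm(
  grip=[0, 0, 0, 0, 0, 0, 0, 0, 0, 0, 0, 0],
  translation=[
    [0, 0, -0.05],
    [0, 0, -0.2],
    [0, 0, -0.4],
    [0, 0, -0.6],
    [0, 0, -0.8],
    [0, -0.1, -0.9],
    [-0.02, -0.25, -0.9],
    [-0.03, -0.45, -0.9],
    [-0.05, -0.65, -0.9],
    [-0.07, -0.85, -0.9],
    [-0.07, -1, -0.9],
    [-0.07, -1, -0.9],
  ],
  twist=[
    [0, 0, 0],
    [0, 0, 0],
    [0, 0, 0],
    [0, 0, 0],
    [0, 0, 0],
    [0, 0, 0],
    [0, 0, 0],
    [0, 0, 0],
    [0, 0, 0],
    [0, 0, 0],
    [0, 0, 0],
    [0, 0, 0],
  ],
)

```text
time_s: 5.58
eef_pos: [542.2, -11.9, 201.7]
tcp_rot: [-0.0, 1.0, 0.001, -0.001]
wrist_force: [0.2, -0.2, -5.3]
gripper_width: 42.9
finger_force: 62.6
```

Call:
jog_arm(
  grip=[0, 0, 0, 0, 0, 0, 0, 0, 0, 0],
  translation=[
    [0, -0.1, 0],
    [0, -0.25, 0],
    [0, -0.45, 0],
    [0, -0.65, 0],
    [0, -0.85, 0],
    [0, -0.95, 0],
    [0, -1, 0],
    [0, -1, 0],
    [0, -1, 0],
    [0, -1, 0],
  ],
  twist=[
    [0, 0, -0.1],
    [0, 0, -0.25],
    [0, 0, -0.4],
    [0, 0, -0.6],
    [0, 0, -0.8],
    [0, 0, -0.95],
    [0, 0, -1],
    [0, 0, -1],
    [0, 0, -1],
    [0, 0, -1],
  ],
)

```text
time_s: 6.82
eef_pos: [543.3, 184.8, 202.3]
tcp_rot: [0.0, 0.924, 0.382, -0.0]
wrist_force: [0.5, -0.1, -4.7]
gripper_width: 42.9
finger_force: 62.8
```

```bash
python3 - <<'E'
from h import *
s=state();print(s["time_s"],s["eef_pos"],s["tcp_rot"],s["wrist_force"],s["gripper_width"])
u=s["eef_pos"][2]-23
ims=[]
for n in("scene","side","wrist"):
    i=eyes.camera_info(n);m=eyes.capture(n)[:,:,::-1];cv2.imwrite(f"pics/{n}3.png",m)
    p=proj(i,[543.2,185.5,u+6]);print(n,p,proj(i,[543.2,185.5,120]))
    if n!="wrist":
        x,y=(p-[50,37]).astype(int);print(x,y);ims.append(cv2.resize(m[y:y+75,x:x+100],(400,300),interpolation=2))
    else: ims.append(cv2.resize(m,(400,300)))
cv2.imwrite("pics/v3.png",np.vstack([np.hstack(ims[:2]),np.hstack([ims[2],ims[2]])]))
E
```

```text
6.825 [543.25292641 184.78077973 202.30023204] [ 4.61214742e-05  9.24209444e-01  3.81885974e-01 -6.05745740e-05] [ 0.54615461 -0.1458001  -4.67108297] 42.86815935736408
scene [411.22350096 179.36627089] [406.15281741 194.2348225 ]
361 142
side [322.71483282 231.87010659] [322.44690235 258.04728785]
272 194
wrist [318.01954297 240.92281359] [318.85264961 204.29917783]
```

View pics/v3.png

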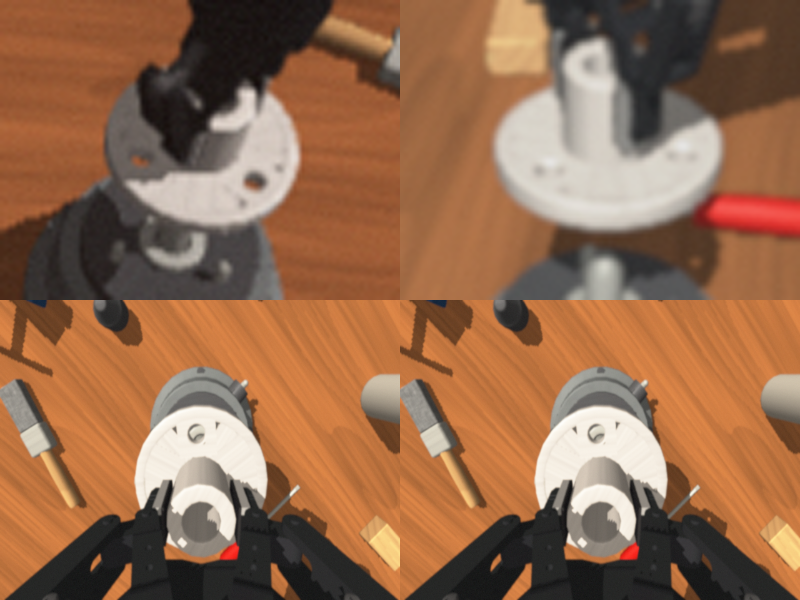

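Call:
jog_arm(
  grip=[0, 0, 0, 0, 0, 0, 0, 0, 0, 0],
  translation=[
    [0.003, 0, 0.1],
    [0.003, 0, 0.2],
    [0.003, 0, 0.3],
    [0.003, 0, 0.32],
    [0.003, 0, 0.34],
    [0.003, 0, 0.35],
    [0.003, 0, 0.36],
    [0.003, 0, 0.37],
    [0.003, 0, 0.37],
    [0.003, 0, 0.37],
  ],
  twist=[
    [0, 0, -0.02],
    [0, 0, -0.02],
    [0, 0, -0.02],
    [0, 0, -0.02],
    [0, 0, -0.02],
    [0, 0, -0.02],
    [0, 0, -0.02],
    [0, 0, -0.02],
    [0, 0, -0.02],
    [0, 0, -0.02],
  ],
)

```text
time_s: 8.22
eef_pos: [543.7, 185.9, 128.4]
tcp_rot: [0.0, 0.921, 0.39, 0.0]
wrist_force: [-0.3, -0.2, -4.8]
gripper_width: 42.6
finger_force: 62.7
```

```bash
python3 - <<'E'
from h import *
s=state();print(s["time_s"],s["eef_pos"],s["wrist_force"],s["moment"])
ims=[]
for n,c in(("scene",(404,196)),("side",(323,262))):
    m=eyes.capture(n)[:,:,::-1];cv2.imwrite(f"pics/{n}4.png",m)
    x,y=c[0]-40,c[1]-45;ims.append(cv2.resize(m[y:y+75,x:x+80],(400,375),interpolation=2))
cv2.imwrite("pics/v4.png",np.hstack(ims))
E
```

```text
8.225 [543.6697325  185.9390747  128.38178033] [-0.28377833 -0.16455    -4.8219661 ] [ 0.03251836 -0.00295518 -0.03870511]
```

View pics/v4.png

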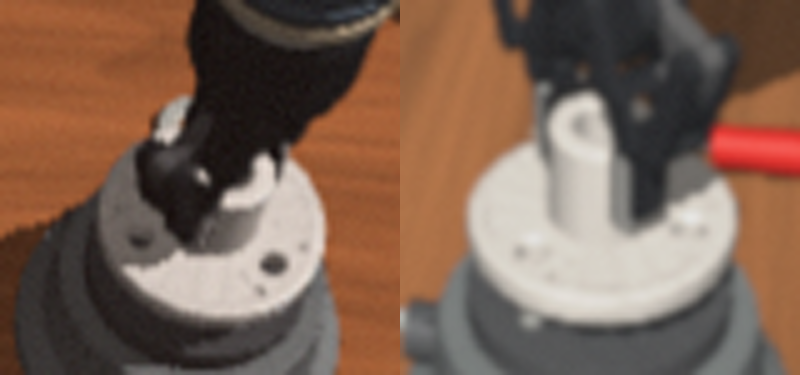

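No contact force with the underside about 9 mm above the stud tips, so the pin is in the bore. Next I'll lower in fine steps to just at the stud plane.

Call:
jog_arm(
  grip=[0, 0, 0, 0, 0, 0],
  translation=[
    [0, 0, 0.015],
    [0, 0, 0.03],
    [0, 0, 0.04],
    [0, 0, 0.045],
    [0, 0, 0.05],
    [0, 0, 0.05],
  ],
  twist=[
    [0, 0, 0],
    [0, 0, 0],
    [0, 0, 0],
    [0, 0, 0],
    [0, 0, 0],
    [0, 0, 0],
  ],
)

```text
time_s: 9.07
eef_pos: [543.6, 185.9, 118.3]
tcp_rot: [0.0, 0.921, 0.39, -0.0]
wrist_force: [-0.2, -0.6, -5.2]
gripper_width: 42.9
finger_force: 62.7
```

Call:
jog_arm(
  grip=[0, 0, 0, 0],
  translation=[
    [0, 0, 0.004],
    [0, 0, 0.006],
    [0, 0, 0.006],
    [0, 0, 0.006],
  ],
  twist=[
    [0, 0, 0],
    [0, 0, 0],
    [0, 0, 0],
    [0, 0, 0],
  ],
)

```text
time_s: 9.57
eef_pos: [543.6, 185.9, 117.1]
tcp_rot: [-0.0, 0.921, 0.39, 0.0]
wrist_force: [0.5, -0.4, -4.8]
gripper_width: 42.7
finger_force: 62.7
```

Call:
jog_arm(
  grip=[0, 0, 0, 0],
  translation=[
    [0, 0, 0.005],
    [0, 0, 0.01],
    [0, 0, 0.01],
    [0, 0, 0.01],
  ],
  twist=[
    [0, 0, 0],
    [0, 0, 0],
    [0, 0, 0],
    [0, 0, 0],
  ],
)

```text
time_s: 10.07
eef_pos: [543.6, 185.9, 115.1]
tcp_rot: [0.0, 0.921, 0.39, -0.0]
wrist_force: [-0.1, 0.4, -4.9]
gripper_width: 42.6
finger_force: 62.7
```

Call:
jog_arm(
  grip=[0, 0, 0, 0],
  translation=[
    [0, 0, 0.005],
    [0, 0, 0.01],
    [0, 0, 0.01],
    [0, 0, 0.01],
  ],
  twist=[
    [0, 0, 0],
    [0, 0, 0],
    [0, 0, 0],
    [0, 0, 0],
  ],
)

```text
time_s: 10.58
eef_pos: [543.6, 185.9, 113.1]
tcp_rot: [0.0, 0.921, 0.39, -0.0]
wrist_force: [0.2, 0.3, -3.7]
gripper_width: 43.2
finger_force: 62.7
```

The underside is at about 90 mm, 6 mm below the stud tips, with no resistance: the studs are in the holes. Continuing.

Call:
jog_arm(
  grip=[0, 0, 0, 0],
  translation=[
    [0, 0, 0.005],
    [0, 0, 0.01],
    [0, 0, 0.01],
    [0, 0, 0.01],
  ],
  twist=[
    [0, 0, 0],
    [0, 0, 0],
    [0, 0, 0],
    [0, 0, 0],
  ],
)

```text
time_s: 11.08
eef_pos: [543.6, 185.9, 111.1]
tcp_rot: [-0.0, 0.921, 0.39, -0.0]
wrist_force: [-0.1, 0.2, -4.3]
gripper_width: 43.2
finger_force: 62.7
```

Call:
jog_arm(
  grip=[0, 0, 0, 0],
  translation=[
    [0, 0, 0.005],
    [0, 0, 0.01],
    [0, 0, 0.01],
    [0, 0, 0.01],
  ],
  twist=[
    [0, 0, 0],
    [0, 0, 0],
    [0, 0, 0],
    [0, 0, 0],
  ],
)

```text
time_s: 11.58
eef_pos: [543.6, 185.9, 109.1]
tcp_rot: [0.0, 0.921, 0.39, -0.0]
wrist_force: [-0.1, -0.5, -5.6]
gripper_width: 42.8
finger_force: 62.7
```

Call:
jog_arm(
  grip=[0, 0, 0, 0, 0],
  translation=[
    [0, 0, 0.005],
    [0, 0, 0.008],
    [0, 0, 0.01],
    [0, 0, 0.01],
    [0, 0, 0.01],
  ],
  twist=[
    [0, 0, 0],
    [0, 0, 0],
    [0, 0, 0],
    [0, 0, 0],
    [0, 0, 0],
  ],
)

```text
time_s: 12.2
eef_pos: [543.8, 186.0, 107.9]
tcp_rot: [0.0, 0.921, 0.39, 0.0]
wrist_force: [-2.9, -0.2, 5.5]
gripper_width: 42.8
finger_force: 63.8
```

Call:
jog_arm(
  grip=[0, 0, 0, 0],
  translation=[
    [0, 0, 0.003],
    [0, 0, 0.005],
    [0, 0, 0.005],
    [0, 0, 0.005],
  ],
  twist=[
    [0, 0, 0],
    [0, 0, 0],
    [0, 0, 0],
    [0, 0, 0],
  ],
)

```text
time_s: 12.7
eef_pos: [543.8, 186.0, 107.0]
tcp_rot: [0.0, 0.921, 0.39, 0.0]
wrist_force: [-2.4, -0.1, 6.0]
gripper_width: 42.8
finger_force: 63.8
```

The plate is on the seat collar, which is moving down at about 11 N. Pressing on in small steps.

Call:
jog_arm(
  grip=[0, 0, 0, 0, 0, 0],
  translation=[
    [0, 0, 0.003],
    [0, 0, 0.006],
    [0, 0, 0.009],
    [0, 0, 0.012],
    [0, 0, 0.012],
    [0, 0, 0.012],
  ],
  twist=[
    [0, 0, 0],
    [0, 0, 0],
    [0, 0, 0],
    [0, 0, 0],
    [0, 0, 0],
    [0, 0, 0],
  ],
)

```text
time_s: 13.45
eef_pos: [543.8, 186.0, 104.5]
tcp_rot: [0.0, 0.921, 0.39, 0.0]
wrist_force: [-3.5, -1.0, 5.6]
gripper_width: 42.7
finger_force: 63.7
```

Call:
jog_arm(
  grip=[0, 0, 0, 0],
  translation=[
    [0, 0, 0.003],
    [0, 0, 0.005],
    [0, 0, 0.005],
    [0, 0, 0.005],
  ],
  twist=[
    [0, 0, 0],
    [0, 0, 0],
    [0, 0, 0],
    [0, 0, 0],
  ],
)

```text
time_s: 13.95
eef_pos: [543.8, 186.0, 103.6]
tcp_rot: [0.0, 0.921, 0.39, 0.0]
wrist_force: [-4.2, -0.8, 5.2]
gripper_width: 42.7
finger_force: 63.8
```

Call:
jog_arm(
  grip=[0, 0, 0, 0],
  translation=[
    [0, 0, 0.002],
    [0, 0, 0.004],
    [0, 0, 0.004],
    [0, 0, 0.004],
  ],
  twist=[
    [0, 0, 0],
    [0, 0, 0],
    [0, 0, 0],
    [0, 0, 0],
  ],
)

```text
time_s: 14.45
eef_pos: [543.8, 186.0, 103.1]
tcp_rot: [0.0, 0.921, 0.39, 0.0]
wrist_force: [-5.4, -2.0, 10.7]
gripper_width: 42.8
finger_force: 64.3
```

Call:
jog_arm(
  grip=[0, 0, 0, 0, 0],
  translation=[
    [0, 0, 0.001],
    [0, 0, 0.002],
    [0, 0, 0.002],
    [0, 0, 0.002],
    [0, 0, 0.002],
  ],
  twist=[
    [0, 0, 0],
    [0, 0, 0],
    [0, 0, 0],
    [0, 0, 0],
    [0, 0, 0],
  ],
)

```text
time_s: 15.08
eef_pos: [543.8, 186.0, 103.1]
tcp_rot: [0.0, 0.921, 0.39, 0.0]
wrist_force: [-7.6, -2.6, 14.4]
gripper_width: 43.0
finger_force: 64.6
```

The force climbs with no further travel, so the plate is bottomed on the face at TCP 103.1. I'll release in place, then retreat straight up.

Call:
jog_arm(
  grip=[1, 1, 1, 1, 1, 1, 1, 1, 1],
  translation=[
    [0, 0, 0],
    [0, 0, 0],
    [0, 0, 0],
    [0, 0, 0],
    [0, 0, 0],
    [0, 0, 0],
    [0, 0, 0],
    [0, 0, 0],
    [0, 0, 0],
  ],
  twist=[
    [0, 0, 0],
    [0, 0, 0],
    [0, 0, 0],
    [0, 0, 0],
    [0, 0, 0],
    [0, 0, 0],
    [0, 0, 0],
    [0, 0, 0],
    [0, 0, 0],
  ],
)

```text
time_s: 16.2
eef_pos: [543.6, 185.9, 101.5]
tcp_rot: [0.0, 0.921, 0.39, -0.0]
wrist_force: [0.4, -0.2, -0.0]
gripper_width: 85.1
finger_force: 0.0
```

Call:
jog_arm(
  grip=[1, 1, 1, 1, 1, 1, 1, 1],
  translation=[
    [0, 0, -0.05],
    [0, 0, -0.15],
    [0, 0, -0.3],
    [0, 0, -0.5],
    [0, 0, -0.7],
    [0, 0, -0.7],
    [0, 0, -0.7],
    [0, 0, -0.7],
  ],
  twist=[
    [0, 0, 0],
    [0, 0, 0],
    [0, 0, 0],
    [0, 0, 0],
    [0, 0, 0],
    [0, 0, 0],
    [0, 0, 0],
    [0, 0, 0],
  ],
)

```text
time_s: 17.2
eef_pos: [543.1, 185.8, 240.5]
tcp_rot: [-0.0, 0.921, 0.39, -0.001]
wrist_force: [-0.4, -0.1, -0.7]
gripper_width: 85.1
finger_force: 0.0
```

```bash
python3 - <<'E'
from h import *
s=state();print(s["time_s"],s["eef_pos"],s["wrist_force"],s["gripper_width"])
ims=[]
for n,c in(("scene",(404,200)),("side",(323,272))):
    m=eyes.capture(n)[:,:,::-1];x,y=c[0]-40,c[1]-40;i=eyes.camera_info(n)
    ims.append(cv2.resize(m[y:y+75,x:x+80],(400,375),interpolation=2))
    print(n,[((proj(i,[543.5,186,z])-[x,y])*5).round() for z in(80,92,136)])
cv2.imwrite("pics/v5.png",np.hstack(ims))
E
```

```text
17.2 [543.13891315 185.80925845 240.50038397] [-0.41313621 -0.14185587 -0.71735973] 85.07048708832988
scene [array([198., 214.]), array([202., 201.]), array([218., 154.])]
side [array([196., 205.]), array([196., 183.]), array([197., 100.])]
```

View pics/v5.png

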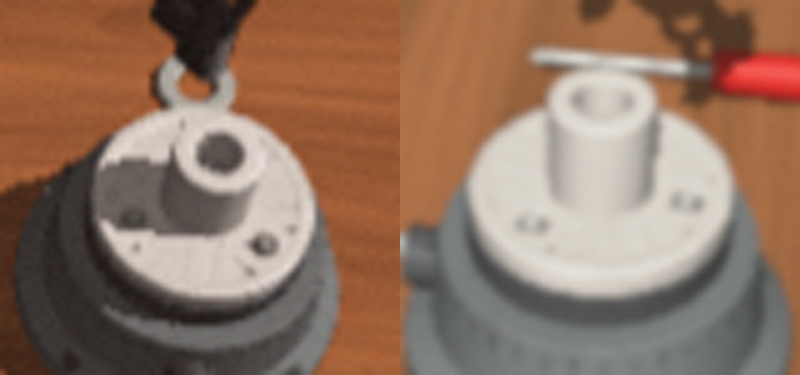

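The plate sits level on the hub with stud tips visible in the holes. The collar top, at crop pixels (218,154) and (600,100), is where a fully seated plate would put it. Handing in.

```bash
python3 -c "
from cell import bot
print(bot.finish_job())"
```

```text
the job is handed in; nothing more can be done
None
```

The faceplate is on the pin and all three studs, pressed flush on the hub and released. I handed the job in at about 17 s; the hand-in call returned no verdict.

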